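Free the child-safe tilt-out bin and ease its front open

TASK

Lift the blue canister out from in front of the tilt-out bin and stand it upright, wholly on the green mat, let go. Then reach into the narrow gap behind the bin's grey front, press the red sprung safety hook down to free the front, and keep hold of the front while it tilts out so that it eases all the way open instead of snapping open; let go once it is fully open. Leave everything else where it stands.

Things in the scene. Friction and masses are not known exactly. Their poses are not given: they have to be found in the camera images.
- bin: White tilt-out bin, fixed, 240 mm wide (y), flat wooden top 245 mm up; origin at the centre of its underside, -x is its front side. A rigid white hood, raked like the shut front, stands 34 mm behind the front's back face and rises 25 mm past the front's top edge, so a hand must come into the gap tilted, along the front panel.
- front_rim (a point): Middle of the top edge (mid-thickness) of the bin's grey front, a panel 12 mm thick, 216 mm wide. Moves with the front. z: up along the panel; x: square to it, into the bin; y: along the edge. Shut, its top hangs 0.40 rad out from vertical towards the robot, 214 mm up. Grip it here across its 12 mm, one finger in the gap behind, one in front.
- front_hinge (a point): Middle of the front's hinge line, which runs along this point's y, 30 mm above the counter and 200 mm below front_rim along the panel. Fully open, the panel leans 0.74 rad from vertical and its top edge is 178 mm up.
- front (a joint): Tilt of the front: 0 = shut, 0.34 rad = fully open at its stop (top edge comes out towards the robot). A spring and its weight drive it open with 7 to 8 N at the top edge over the whole way: let go half-way, or freed with no finger close (5 mm or less) before it, it snaps out; at the stop it stays. Latched, it has about 0.01 rad of play.
- hook_pad (a point): Middle of the top of the hook's red press pad, 26 mm (x) by 44 mm (y), in the gap behind the front: 34 mm from front to hood, 60 mm along y between two steel keeper arms. Up, it lies 9 mm below the front's top edge and 23 mm behind the panel's middle plane. Axes as front_rim's at shut; it is pressed along its -z.
- hook (a joint): How far the hook is pressed (m): 0 = up, 0.022 = bottom stop. It lets go of the front at 0.008 to 0.010; from 0.010 on the front is free. Spring: 3.5 N at first, 7 N at 0.012. The finger in the gap keeps it pressed while the gripper closes on the panel. Once the front has moved out 0.06 rad the hook may spring up again.
- canister_mid (a point): Centre (half-way up) of the lidded canister, an upright cylinder 56 mm across (lid 57 mm), 120 mm tall, blue with a pale fixed lid, about 0.3 kg; z up. It starts close in front of the bin, in the front's way and partly under its overhang: grip its upper half across the sides, the hand leaning back towards the robot by 25 to 30 deg.
- mat: Green hard mat, fixed flat on the counter, 240 mm (x) by 240 mm (y), 5 mm thick; origin at the centre of its underside. It carries dish, cup and fork. It lies to the left or to the right.
- dish: Shallow white ceramic dish on the mat, 104 mm across, 24 mm high; origin at the centre of its underside.
- cup: Red plastic measuring cup on the mat, 62 mm across, 48 mm high, with a flat handle 12 mm wide reaching 83 mm from its centre along +y at the height of the rim; origin at the centre of its underside.
- fork: Steel fork lying flat on the mat along its x axis, from -95 mm (handle end) to +100 mm (tines), 24 mm wide, 5 mm thick; origin on its underside.
- bowls: Two stacked stainless bowls on the turntable, 170 mm across, 74 mm high together; origin at the centre of the underside. The turntable is 230 mm across, 23 mm high and turns freely.
- jar: Small jar standing on the counter 85 to 120 mm out in front of the canister (centre to centre), 42 mm across, 75 mm tall; origin at the centre of its underside.
- tin: Round brass tin on the bin's top, 82 mm across, 58 mm high; origin at the centre of its underside.
Mind the look-alikes: they are no part of the job. Of the things shaped like the part that bears canister_mid, the blue one is meant.

How it is judged:
By the outcome, as a careful person would: the job done as asked, in the order asked, and still so for the second after the job is handed in, with the robot touching nothing.
It also fails if it takes over 53 s, if anything falls off the work surface, if the arm or the gripper's body presses on something with over 40 N, if the wrist force passes 120 N, or if a joint passes its speed limit or range.

ROBOT

A 6-joint arm with a two-finger parallel gripper is mounted at the origin on the work surface. World frame = base frame: x ahead of the robot, y to its left, z up, the work surface at z = 0. Lengths are in m, angles in rad, forces in N, time in s.
With the tool pointing down it reaches from about 0.225 to 0.725 m from the base axis. Payload 3.1 kg.
Tool frame: the origin (TCP) lies on the centre line of the jaws, within the pads' length; the fingertips stand 17 mm ahead of it and the grasp point (between the pads) lies 2 mm behind it; z points along the fingers, y is the line along which they close (so a half turn about z gives the same grasp; the last joint's range is limited). The gripper opens to 85 mm and grips with 20 to 120 N. Pads are 22 mm wide; open, the fingers measure 114 mm over their backs; the gripper's body (76 mm by 85 mm) begins 54 mm behind the grasp point. The pads swing forward as they close: fully open they stand 13 mm farther back than shut.
Start: joints at [1.073, 0.048, 0.099, 1.622, 0, 1.443], TCP at [0.19, 0.489, 0.248] pointing down, gripper open.
Joint ranges: [-2.91, 2.91], [-0.99, 1.94], [-1.21, 1.42], [-2.12, 2.29], [-1.49, 1.47], [-3.14, 3.14]. Speed limits (rad/s): [2.79, 2.79, 3.14, 3.14, 3.14, 3.14].

INTERFACE

Orientations are given as a unit quaternion [x, y, z, w].
In Python, from plant import env gives the robot as it stands.
- The arm moves only by the tool move_arm, never from a script. Its argument "steps" is a list of rows, each an object with "translation": the shift along the tool's x, y, z in mm, a list of three; "turn": the turn about the tool's z in rad. A call has 1 to 12 rows; each row is the pose to reach, as a shift and turn from the pose commanded when the call began, along the tool's axes at that moment; what a row does not reach only later rows make up. A row lasts 1/12 s, in which the tool goes at most 41.7 mm and 7.16 degrees, less where a joint would pass 70% of its speed; a pose out of reach is approached as far as the arm can. A call with a gripper value outside its range is refused whole. "jaw" is the opening, from 0 (shut) to 1 (fully open), set as the call begins (left out, the last holds). The fingers move at their own pace and stop on an object; "force" is the grip in N (left out, the last holds). Time passes only in rows, so rows that repeat a pose let the fingers close. It gives the time, the measured TCP pose, the force, the opening and the grip force at its end, in the units of the state.
- env.state(): the state, without advancing time (a new reading comes with each control period).
- env.capture(name): name is "scene" or "top" or "wrist"; returns (picture, depth): 384x512x3 uint8, red, green, blue; 384x512 float32, m along the optical axis (not along the pixel's ray), 0 where there is no reading.
- env.camera_params(name): a dict with "mtx" (3x3 intrinsics, pixels), "T" (4x4, takes a point from camera to world coordinates). Camera axes: x right, y down, z forward; pixel columns grow to the right and rows downward; lengths in m; the calibration is good to about 2 mm. A picture is of the moment at which its call begins: read the wrist's pose just before it. camera_params takes no time and is no camera call; for the wrist camera it gives the pose at the moment of the call.
- env.close_job(): hands the job in; it is judged then, once.
The state is a dict: "t": time; "q": joint angles; "joint_velocities": joint speeds; "effort": joint torques, N m; "position": TCP position; "orientation": TCP orientation; "ft_force": force on the tool from outside, world axes, zero at the start; "ft_torque": the same for the moment, N m; "finger_gap": finger opening in m; "gripper_force": force on a finger pad.
Only numpy, scipy, OpenCV 4.12 (cv2) and the standard library are available. Lean on these libraries where they do the work, as an engineer would, in place of code of your own. Each camera call takes 0.05 s, during which the arm holds its last target. There are 200 camera calls.

## Working session

There is one attempt and no reset: what is moved stays moved. The work goes in short steps, Python scripts to look and compute and a tool call to move; the robot and the scene stay as the last step left them, time stands still between calls to the robot, and variables do not carry over. Pictures are saved under pics/ and viewed, at most 10 in all, crops included, and the job is handed in when it is done.

Besides the shell and the picture viewer there is one more tool, called as name(argument=value, ...), one argument or row to a line, values as JSON. move_arm: Moves the arm, as the interface text tells. Its arguments: {"type":"object","properties":{"steps":{"type":"array","items":{"type":"object","properties":{"translation":{"type":"array","items":{"type":"number"}},"turn":{"type":"number"}}}},"jaw":{"type":"number"},"force":{"type":"number"}},"required":["steps"]}

```bash
ls; mkdir -p pics; python3 - <<'E'
from plant import env
import cv2,numpy as np
for n in("scene","top"):
    p,d=env.capture(n); cv2.imwrite(f"pics/{n}0.png",cv2.cvtColor(p,cv2.COLOR_RGB2BGR)); np.savez(f"{n}0.npz",p=p,d=d,**env.camera_params(n))
    print(n,env.camera_params(n))
a=cv2.imread("pics/scene0.png");b=cv2.imread("pics/top0.png")
s=env.state();print({k:np.round(v,3) for k,v in s.items()})
E
```

```text
pics
scene {'mtx': array([[481.6282434 ,   0.        , 260.06930317],
       [  0.        , 481.6282434 , 184.32197591],
       [  0.        ,   0.        ,   1.        ]]), 'T': array([[ 0.93249869,  0.2190311 , -0.28717865,  0.95024098],
       [ 0.36066676, -0.60681359,  0.70830555, -0.94099974],
       [-0.01912296, -0.76406979, -0.64485011,  1.00113074],
       [ 0.        ,  0.        ,  0.        ,  1.        ]])}
top {'mtx': array([[437.16977245,   0.        , 258.23944136],
       [  0.        , 437.16977245, 187.82014351],
       [  0.        ,   0.        ,   1.        ]]), 'T': array([[-0.01363876, -0.99802734,  0.06128139,  0.51714314],
       [-0.99989163,  0.01395255,  0.0046954 , -0.02147488],
       [-0.00554117, -0.06121071, -0.99810949,  1.46548648],
       [ 0.        ,  0.        ,  0.        ,  1.        ]])}
{'t': np.float64(0.1), 'q': array([ 1.073,  0.049,  0.098,  1.622, -0.   ,  1.443]), 'joint_velocities': array([ 0.001, -0.001,  0.002, -0.001,  0.002,  0.   ]), 'effort': array([ 2.0000e-03, -3.3985e+01,  3.2094e+01,  1.6000e-02, -0.0000e+00,
       -0.0000e+00]), 'position': array([0.189, 0.489, 0.247]), 'orientation': array([ 0.184,  0.983, -0.001, -0.   ]), 'ft_force': array([-0.525, -0.289, -0.098]), 'ft_torque': array([-0.001,  0.048,  0.01 ]), 'gripper_force': np.float64(0.0), 'finger_gap': np.float64(0.085)}
```

View pics/scene0.png

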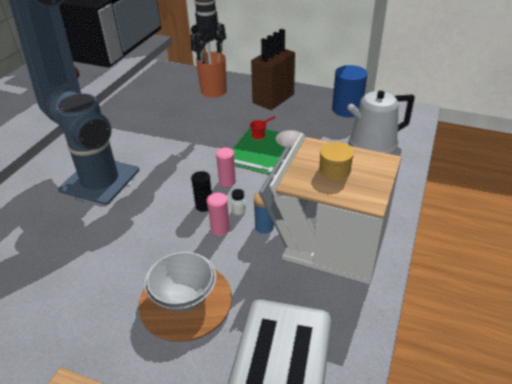

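View pics/top0.png

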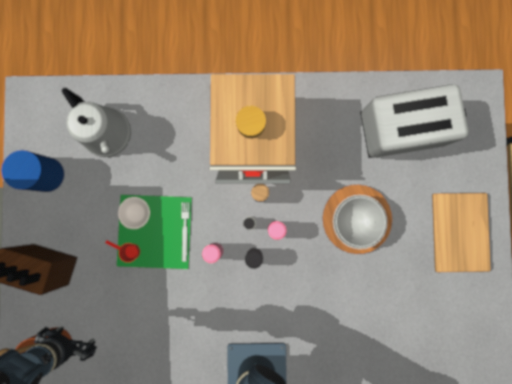

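Scene: the bin stands at (330,200), with the brass tin on top. Candidates for the canister in the scene picture:
- blue with pale lid, (263,218)
- pink, (219,214) and (227,167)
- black, (202,190)
- big blue one by the kettle, (350,90)
- small jar, (238,200)

I choose the one at (263,218), right under the front's overhang. The mat is on the left, at top-view (155,232), and is free around (160,250).

```bash
cat > h.py <<'E'
import numpy as np,cv2
from scipy.spatial.transform import Rotation as R
def load(n):
    z=np.load(n);return z['p'],z['d'],cloud(z['d'],z['mtx'],z['T'])
def cloud(d,K,T):
    v,u=np.mgrid[:d.shape[0],:d.shape[1]]
    P=np.stack([(u-K[0,2])/K[0,0]*d,(v-K[1,2])/K[1,1]*d,d,np.ones_like(d)],-1)@T.T
    P[d==0]=np.nan
    return P[...,:3]
E
python3 - <<'E'
from h import *
p,d,P=load('top0.npz')
hsv=cv2.cvtColor(p,cv2.COLOR_RGB2HSV).astype(int);H,S,V=hsv[...,0],hsv[...,1],hsv[...,2]
def box(u0,u1,v0,v1):
    m=np.zeros(d.shape,bool);m[v0:v1,u0:u1]=1;return m
def rep(n,m):
    q=P[m];q=q[~np.isnan(q[:,0])];r=cv2.minAreaRect((q[:,:2]*1000).astype(np.float32));c=cv2.minEnclosingCircle((q[:,:2]*1000).astype(np.float32))
    print(n,len(q),'med',np.round(np.median(q,0),4),'rect',np.round(np.concatenate([r[0],r[1],[r[2]]]),1),'circ',np.round(c[0],1),round(c[1],1))
z=P[...,2]
rep('bintop',box(200,305,65,175)&(abs(z-.245)<.006))
rep('tin',box(230,275,100,140)&(z>.29))
rep('can',box(245,275,180,206)&(z>.105)&(z<.135))
rep('jar',box(238,262,212,235)&(z>.065)&(z<.09))
rep('pink1',box(262,292,218,242)&(z>.09));rep('pink2',box(198,225,240,266)&(z>.09));rep('black',box(240,268,245,270)&(z>.08))
g=(H>45)&(H<75)&(S>120);rep('mat',box(110,200,190,275)&g)
rep('dish',box(115,155,192,232)&(z>.02));rep('cup',box(118,143,240,264)&(z>.04));
rep('fork',box(176,194,198,268)&~g&(z<.03))
rep('redpad',box(200,305,160,190)&(S>150)&((H<8)|(H>172)))
print('rows at u=225 (z,x):')
for v in range(158,186):print(v,np.round(P[v,[225,252,285]],3).tolist(),p[v,252])
p,d,P=load('scene0.npz');z=P[...,2]
cv2.imwrite('pics/crop0.png',cv2.resize(cv2.cvtColor(p[110:290,180:420],cv2.COLOR_RGB2BGR),None,fx=3,fy=3,interpolation=cv2.INTER_CUBIC))
E
```

```text
bintop 6832 med [ 0.7829 -0.0052  0.2463] rect [780.9  -2.1 240.5 272.6  89.2] circ [780.3  -2.6] 180.1
tin 731 med [0.771  0.0032 0.3044] rect [772.    2.5  80.9  79.7  25.3] circ [772.1   2.2] 41.4
can 264 med [ 0.5872 -0.0204  0.1204] rect [588.6 -20.4  55.6  52.9  89.5] circ [588.2 -20.4] 28.2
jar 110 med [0.4913 0.016  0.0768] rect [492.   16.6  33.6  35.8  44.6] circ [492.   16.5] 18.7
pink1 267 med [ 0.4698 -0.071   0.1207] rect [470.9 -71.1  54.3  54.3  44.2] circ [470.1 -71.4] 28.4
pink2 282 med [0.4022 0.1315 0.1203] rect [402.1 132.   54.6  55.9  24.7] circ [401.3 132.5] 28.8
black 277 med [0.3829 0.0011 0.12  ] rect [382.8   2.4  52.1  55.9  89.2] circ [382.5   1.8] 28.4
mat 3207 med [0.4522 0.3154 0.0061] rect [466.5 335.4 236.2 233.7  87.3] circ [467.  335.7] 163.2
dish 365 med [0.531  0.4059 0.0273] rect [529.9 395.2 103.2 101.8  88.7] circ [531.7 395. ] 53.3
cup 127 med [0.4026 0.4202 0.0514] rect [403.5 405.4  60.6  60.4  13. ] circ [405.7 410.8] 35.0
fork 774 med [0.4562 0.2239 0.0061] rect [4.608e+02 2.259e+02 2.298e+02 4.470e+01 4.000e-01] circ [460.9 209. ] 115.0
[... 1894 characters left out ...]
[[0.624, 0.08, 0.21], [0.623, 0.002, 0.207], [0.621, -0.093, 0.213]] [105 100  94]
179 [[0.621, 0.08, 0.214], [0.619, 0.002, 0.216], [0.618, -0.093, 0.214]] [115 115 110]
180 [[0.618, 0.079, 0.217], [0.617, 0.002, 0.213], [0.616, -0.093, 0.21]] [132 134 129]
181 [[0.615, 0.08, 0.215], [0.614, 0.002, 0.215], [0.613, -0.093, 0.214]] [140 142 137]
182 [[0.612, 0.08, 0.215], [0.611, 0.002, 0.213], [0.61, -0.093, 0.212]] [143 145 141]
183 [[0.625, 0.097, 0.001], [0.623, 0.006, 0.005], [0.622, -0.104, 0.004]] [150 150 146]
184 [[0.622, 0.097, -0.003], [0.62, 0.006, -0.001], [0.618, -0.104, 0.008]] [161 160 156]
185 [[0.618, 0.097, 0.001], [0.617, 0.006, -0.003], [0.615, -0.105, 0.0]] [167 164 159]
```

View pics/crop0.png

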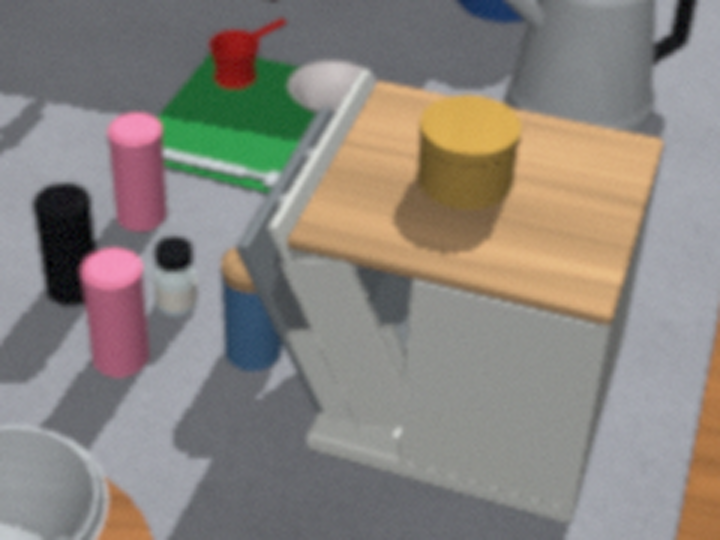

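The close crop confirms the choice: blue body with a pale tan lid, at crop (253,310), right at the front. The moves as described have no tilt, so I'll check what the env documents.

move_arm(
  steps=[
    {"translation": [0,0,-20],"turn": 0},
  ],
)

```text
t: 0.18
position: [0.1886, 0.4873, 0.2631]
orientation: [0.184, 0.983, -0.005, -0.002]
ft_force: [-0.4, 0.4, 0.0]
finger_gap: 0.0855
gripper_force: 0.0
```

move_arm(
  steps=[
    {"translation": [-520,-342,-150],"turn": -0.37},
    {"translation": [-520,-342,-150],"turn": -0.37},
    {"translation": [-520,-342,-150],"turn": -0.37},
    {"translation": [-520,-342,-150],"turn": -0.37},
    {"translation": [-520,-342,-150],"turn": -0.37},
    {"translation": [-520,-342,-150],"turn": -0.37},
    {"translation": [-520,-342,-150],"turn": -0.37},
    {"translation": [-520,-342,-150],"turn": -0.37},
    {"translation": [-520,-342,-150],"turn": -0.37},
    {"translation": [-520,-342,-150],"turn": -0.37},
    {"translation": [-520,-342,-150],"turn": -0.37},
    {"translation": [-520,-342,-150],"turn": -0.37},
  ],
)

```text
t: 1.18
position: [0.4661, 0.101, 0.3829]
orientation: [0.0, 1.0, 0.0, -0.0]
ft_force: [0.8, 1.1, 0.2]
finger_gap: 0.0858
gripper_force: 0.0
```

```bash
python3 - <<'E'
from plant import env
import numpy as np
s=env.state();print({k:np.round(s[k],4).tolist() for k in('t','q','position','orientation')})
E
```

```text
{'t': 1.1833, 'q': [0.0725, 0.0054, 0.3307, 1.8966, 0.0002, 0.0726], 'position': [0.4661, 0.101, 0.3829], 'orientation': [0.0, 1.0, 0.0001, -0.0002]}
```

move_arm(
  steps=[
    {"translation": [-300,-120,-20],"turn": 0},
    {"translation": [-300,-120,-20],"turn": 0},
    {"translation": [-300,-120,-20],"turn": 0},
    {"translation": [-300,-120,-20],"turn": 0},
    {"translation": [-300,-120,-20],"turn": 0},
    {"translation": [-300,-120,-20],"turn": 0},
    {"translation": [-300,-120,-20],"turn": 0},
    {"translation": [-300,-120,-20],"turn": 0},
    {"translation": [-300,-120,-20],"turn": 0},
    {"translation": [-300,-120,-20],"turn": 0},
  ],
)

```text
t: 2.02
position: [0.7174, -0.0162, 0.3625]
orientation: [0.001, 1.0, -0.001, 0.016]
ft_force: [-0.1, 0.3, 1.4]
finger_gap: 0.0857
gripper_force: 0.0
```

```bash
python3 - <<'E'
from plant import env
import numpy as np
s=env.state();print({k:np.round(s[k],4).tolist() for k in('t','q','position','orientation')})
E
```

```text
{'t': 2.0167, 'q': [-0.1169, 0.8436, 1.4163, 2.1119, 0.0024, -0.1155], 'position': [0.7174, -0.0162, 0.3625], 'orientation': [0.0007, 0.9999, -0.0007, 0.0158]}
```

move_arm(
  steps=[
    {"translation": [-200,0,-150],"turn": 0},
    {"translation": [-200,0,-150],"turn": 0},
    {"translation": [-200,0,-150],"turn": 0},
    {"translation": [-200,0,-150],"turn": 0},
    {"translation": [-200,0,-150],"turn": 0},
    {"translation": [-200,0,-150],"turn": 0},
  ],
)

```text
t: 2.52
position: [0.7266, -0.0117, 0.3768]
orientation: [-0.0, 0.999, -0.002, 0.04]
ft_force: [-0.1, 0.8, 0.5]
finger_gap: 0.0855
gripper_force: 0.0
```

```bash
python3 - <<'E'
from plant import env
import numpy as np
s=env.state();print({k:np.round(s[k],4).tolist() for k in('t','q','position','orientation')})
E
```

```text
{'t': 2.5167, 'q': [-0.1104, 0.8266, 1.4197, 2.0848, 0.005, -0.1112], 'position': [0.7266, -0.0117, 0.3768], 'orientation': [-0.0005, 0.9992, -0.0019, 0.0396]}
```

move_arm(
  steps=[
    {"translation": [0,0,0],"turn": 0},
    {"translation": [0,0,0],"turn": 0},
  ],
)

```text
t: 2.68
position: [0.7269, -0.0122, 0.3755]
orientation: [-0.0, 0.999, -0.002, 0.039]
ft_force: [-0.0, -0.6, -0.4]
finger_gap: 0.0856
gripper_force: 0.0
```

```bash
python3 - <<'E'
from plant import env
import numpy as np
s=env.state();print({k:np.round(s[k],4).tolist() for k in('t','q','position','orientation')})
E
```

```text
{'t': 2.6833, 'q': [-0.111, 0.8284, 1.4197, 2.0847, 0.005, -0.1113], 'position': [0.7269, -0.0122, 0.3755], 'orientation': [-0.0002, 0.9992, -0.0018, 0.0387]}
```

move_arm(
  steps=[
    {"translation": [20,0,-200],"turn": 0},
    {"translation": [20,0,-200],"turn": 0},
    {"translation": [20,0,-200],"turn": 0},
    {"translation": [20,0,-200],"turn": 0},
    {"translation": [20,0,-200],"turn": 0},
    {"translation": [20,0,-200],"turn": 0},
  ],
)

```text
t: 3.18
position: [0.6342, -0.0107, 0.4881]
orientation: [-0.0, 0.998, -0.003, 0.056]
ft_force: [-0.4, 0.5, -0.1]
finger_gap: 0.0854
gripper_force: 0.0
```

```bash
cat > st.py <<'E'
from plant import env
import numpy as np
from scipy.spatial.transform import Rotation as R
s=env.state();print({k:np.round(s[k],4).tolist() for k in('t','q','position','orientation')})
print(np.round(R.from_quat(s['orientation']).as_matrix(),3).tolist())
E
python3 st.py
```

```text
{'t': 3.1833, 'q': [-0.1267, 0.6546, 1.4197, 2.2235, 0.0087, -0.1263], 'position': [0.6342, -0.0107, 0.4881], 'orientation': [-0.0001, 0.9984, -0.0028, 0.0563]}
[[-0.994, 0.0, 0.112], [-0.0, 1.0, -0.006], [-0.112, -0.006, -0.994]]
```

move_arm(
  steps=[
    {"translation": [-300,0,0],"turn": 0},
  ],
)

```text
t: 3.27
position: [0.6564, -0.0103, 0.4781]
orientation: [0.0, 0.998, -0.004, 0.068]
ft_force: [0.4, 0.1, 0.4]
finger_gap: 0.0855
gripper_force: 0.0
```

move_arm(
  steps=[
    {"translation": [-300,0,0],"turn": 0},
  ],
)

```text
t: 3.35
position: [0.6846, -0.0102, 0.4619]
orientation: [0.0, 0.997, -0.004, 0.079]
ft_force: [-0.1, -1.1, 0.2]
finger_gap: 0.0854
gripper_force: 0.0
```

move_arm(
  steps=[
    {"translation": [-300,0,0],"turn": 0},
    {"translation": [-300,0,0],"turn": 0},
    {"translation": [-300,0,0],"turn": 0},
  ],
)

```text
t: 3.6
position: [0.7398, -0.0094, 0.4199]
orientation: [-0.0, 0.996, -0.004, 0.094]
ft_force: [-0.2, -0.1, -0.1]
finger_gap: 0.0852
gripper_force: 0.0
```

```bash
python3 st.py
```

```text
{'t': 3.6, 'q': [-0.1081, 0.7719, 1.4197, 2.0297, 0.0118, -0.1072], 'position': [0.7398, -0.0094, 0.4199], 'orientation': [-0.0001, 0.9955, -0.0043, 0.0944]}
[[-0.982, 0.001, 0.188], [-0.001, 1.0, -0.009], [-0.188, -0.009, -0.982]]
```

move_arm(
  steps=[
    {"translation": [-300,0,-250],"turn": 0},
  ],
)

```text
t: 3.68
position: [0.745, -0.0092, 0.4236]
orientation: [-0.0, 0.995, -0.004, 0.104]
ft_force: [1.2, -1.2, -3.0]
finger_gap: 0.0851
gripper_force: 0.0
```

move_arm(
  steps=[
    {"translation": [-300,0,-250],"turn": 0},
  ],
)

```text
t: 3.77
position: [0.7468, -0.0085, 0.4419]
orientation: [-0.0, 0.992, -0.005, 0.123]
ft_force: [-0.4, 0.5, 0.3]
finger_gap: 0.0856
gripper_force: 0.0
```

move_arm(
  steps=[
    {"translation": [-300,0,-250],"turn": 0},
  ],
)

```text
t: 3.85
position: [0.7485, -0.0077, 0.4589]
orientation: [-0.0, 0.99, -0.006, 0.141]
ft_force: [0.3, -0.3, 1.1]
finger_gap: 0.0854
gripper_force: 0.0
```

move_arm(
  steps=[
    {"translation": [-300,0,-250],"turn": 0},
  ],
)

```text
t: 3.93
position: [0.7505, -0.007, 0.4736]
orientation: [-0.0, 0.988, -0.007, 0.157]
ft_force: [-0.6, 0.4, 0.0]
finger_gap: 0.0853
gripper_force: 0.0
```

move_arm(
  steps=[
    {"translation": [-300,0,-250],"turn": 0},
  ],
)

```text
t: 4.02
position: [0.7522, -0.0064, 0.4878]
orientation: [-0.0, 0.985, -0.008, 0.172]
ft_force: [-0.5, 0.5, 1.2]
finger_gap: 0.0854
gripper_force: 0.0
```

move_arm(
  steps=[
    {"translation": [-300,0,-250],"turn": 0},
  ],
)

```text
t: 4.1
position: [0.7536, -0.0058, 0.5018]
orientation: [-0.0, 0.982, -0.008, 0.187]
ft_force: [0.1, -0.4, -0.1]
finger_gap: 0.0854
gripper_force: 0.0
```

```bash
python3 st.py
```

```text
{'t': 4.1, 'q': [-0.1056, 0.6759, 1.4197, 1.9384, 0.0227, -0.1017], 'position': [0.7536, -0.0058, 0.5018], 'orientation': [-0.0002, 0.9823, -0.0082, 0.1871]}
[[-0.93, 0.003, 0.368], [-0.003, 1.0, -0.016], [-0.368, -0.016, -0.93]]
```

move_arm(
  steps=[
    {"translation": [-24,0,-20],"turn": 0},
  ],
)

```text
t: 4.18
position: [0.7539, -0.0053, 0.5128]
orientation: [-0.0, 0.98, -0.009, 0.198]
ft_force: [0.4, -0.2, -0.2]
finger_gap: 0.0856
gripper_force: 0.0
```

```bash
cat > go.py <<'E'
import sys
from plant import env
import numpy as np
from scipy.spatial.transform import Rotation as R
s=env.state();M=R.from_quat(s['orientation']).as_matrix();p=s['position']
print('t',round(s['t'],2),'pos',np.round(p,4),'q',np.round(s['q'],3),'ft',np.round(s['ft_force'],1))
print('xyz axes',np.round(M.T,4).tolist(),'tilt',round(float(np.arctan2(np.hypot(*M[:2,2]),-M[2,2])),4))
for a in sys.argv[1:]:
    x,y,z,b=map(float,a.split(','))   # target, backed off b along tool z
    print(a,'->',np.round(1000*M.T@(np.array([x,y,z])-b*M[:,2]-p),1))
E
python3 go.py .588,-.0204,.088,.12 .588,-.0204,.088,0
```

```text
t 4.18 pos [ 0.7539 -0.0053  0.5128] q [-0.105  0.663  1.42   1.928  0.024 -0.101] ft [ 0.4 -0.2 -0.2]
xyz axes [[-0.9214, -0.0038, -0.3887], [0.003, 0.9998, -0.0171], [0.3887, -0.0169, -0.9212]] tilt 0.3996
.588,-.0204,.088,.12 -> [318.   -8.4 207.1]
.588,-.0204,.088,0 -> [318.   -8.4 327.1]
```

move_arm(
  steps=[
    {"translation": [318,-8,0],"turn": 0},
    {"translation": [318,-8,0],"turn": 0},
    {"translation": [318,-8,0],"turn": 0},
    {"translation": [318,-8,0],"turn": 0},
    {"translation": [318,-8,0],"turn": 0},
    {"translation": [318,-8,0],"turn": 0},
    {"translation": [318,-8,0],"turn": 0},
    {"translation": [318,-8,0],"turn": 0},
    {"translation": [318,-8,60],"turn": 0},
    {"translation": [318,-8,120],"turn": 0},
    {"translation": [318,-8,160],"turn": 0},
    {"translation": [318,-8,200],"turn": 0},
  ],
)

```text
t: 5.18
position: [0.5241, -0.0172, 0.2556]
orientation: [-0.0, 0.98, -0.009, 0.199]
ft_force: [2.0, 0.2, 0.0]
finger_gap: 0.0857
gripper_force: 0.0
```

```bash
python3 - <<'E'
from plant import env
import cv2,numpy as np
c=env.camera_params("wrist");p,d=env.capture("wrist"); cv2.imwrite("pics/w1.png",cv2.cvtColor(p,cv2.COLOR_RGB2BGR)); np.savez("w1.npz",p=p,d=d,**c);print(c)
E
python3 go.py .588,-.0204,.088,0
```

```text
{'mtx': array([[286.5064963 ,   0.        , 259.2899121 ],
       [  0.        , 286.5064963 , 190.80729209],
       [  0.        ,   0.        ,   1.        ]]), 'T': array([[ 0.00322005,  0.78792987,  0.61575656,  0.41451279],
       [ 0.99983093,  0.00861072, -0.01624693, -0.01742254],
       [-0.01810355,  0.61570478, -0.78776893,  0.34622828],
       [ 0.        ,  0.        ,  0.        ,  1.        ]])}
t 5.23 pos [ 0.5184 -0.016   0.2381] q [-0.194 -0.373 -0.347  1.224  0.057 -0.182] ft [ -4.3  -0.3 -12.2]
xyz axes [[-0.9299, -0.002, -0.3679], [0.0032, 0.9999, -0.0136], [0.3679, -0.0138, -0.9298]] tilt 0.3771
.588,-.0204,.088,0 -> [ -9.5  -2.1 165.2]
```

View pics/w1.png

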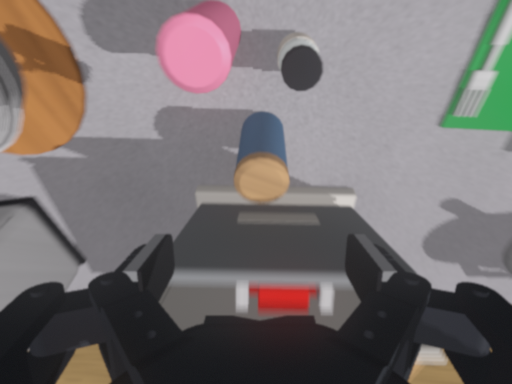

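The wrist view shows the canister lid at (262,178) with the jar at (300,65) and a pink one at (200,50). The grey front lies below it, with the red pad at (285,298) between the keeper arms at (243,298) and (325,298).

```bash
python3 - <<'E'
from h import *
p,d,P=load('w1.npz')
hsv=cv2.cvtColor(p,cv2.COLOR_RGB2HSV).astype(int);H,S=hsv[...,0],hsv[...,1]
v,u=np.mgrid[:384,:512]
m=(abs(u-262)<32)&(abs(v-178)<30)&(P[...,2]>.112)&(P[...,2]<.135);q=P[m]
print('lid',np.round(cv2.minEnclosingCircle((q[:,:2]*1000).astype(np.float32)),1) if 0 else cv2.minEnclosingCircle((q[:,:2]*1000).astype(np.float32)),np.median(q[:,2]))
m=(S>150)&((H<8)|(H>172))&(v>270)&(v<330);q=P[m];q=q[~np.isnan(q[:,0])];print('pad',len(q),np.median(q,0),q.min(0),q.max(0))
for r in range(255,312,2):print(r,np.round(P[r,[205,284,335]],4).tolist(),p[r,205],p[r,284])
E
python3 go.py .588,-.0204,.088,0
```

```text
lid ((583.7218017578125, -20.408645629882812), 28.664575576782227) 0.11991824295447187
pad 1139 [ 0.63260636 -0.00089828  0.21335316] [ 0.61379605 -0.02940036  0.19477028] [0.65028127 0.02985133 0.21803703]
255 [[nan, nan, nan], [0.6198, 0.0012, 0.1775], [0.6205, 0.0475, 0.1762]] [68 69 71] [72 70 72]
257 [[0.6144, -0.0685, 0.1852], [0.6171, 0.0008, 0.182], [0.6198, 0.0468, 0.1791]] [68 69 71] [72 69 71]
259 [[0.6127, -0.0677, 0.1887], [0.6153, 0.0006, 0.1856], [0.6165, 0.0454, 0.1839]] [68 69 71] [72 69 71]
261 [[0.6131, -0.0674, 0.1906], [0.6149, 0.0004, 0.1881], [0.6159, 0.0448, 0.1866]] [68 69 71] [73 70 71]
263 [[0.6113, -0.0666, 0.1941], [0.6131, 0.0002, 0.1916], [0.6144, 0.0439, 0.1899]] [68 69 72] [73 69 71]
265 [[0.6092, -0.0658, 0.1977], [0.6119, -0.0, 0.1946], [0.6133, 0.0432, 0.1929]] [69 70 71] [74 69 71]
267 [[0.6096, -0.0656, 0.1994], [0.6111, -0.0002, 0.1973], [0.6114, 0.0422, 0.1963]] [77 78 80] [75 70 72]
269 [[0.6064, -0.0644, 0.2038], [0.6095, -0.0005, 0.2005], [0.6104, 0.0416, 0.1991]] [93 94 96] [84 80 83]
271 [[0.6054, -0.0639, 0.2065], [0.6075, -0.0007, 0.2039
[... 1827 characters left out ...]
]
305 [[0.6598, -0.0708, 0.2039], [0.6377, 0.0002, 0.2157], [0.6637, 0.0499, 0.1997]] [106 102 100] [180  39  36]
307 [[0.6582, -0.0701, 0.2068], [0.6399, 0.0003, 0.2162], [0.6601, 0.0486, 0.2038]] [105 102 100] [168  40  37]
309 [[0.6559, -0.0693, 0.2101], [0.6421, 0.0004, 0.2168], [0.6598, 0.0481, 0.2059]] [105 102 100] [155  58  57]
311 [[0.6558, -0.069, 0.212], [0.6422, 0.0003, 0.2185], [0.6598, 0.0477, 0.2079]] [105 102 100] [146  73  71]
t 5.23 pos [ 0.5184 -0.016   0.2381] q [-0.194 -0.373 -0.347  1.224  0.057 -0.182] ft [ -4.3  -0.3 -12.2]
xyz axes [[-0.9299, -0.002, -0.3679], [0.0032, 0.9999, -0.0136], [0.3679, -0.0138, -0.9298]] tilt 0.3771
.588,-.0204,.088,0 -> [ -9.5  -2.1 165.2]
```

move_arm(
  steps=[
    {"translation": [0,0,0],"turn": 0},
    {"translation": [0,0,0],"turn": 0},
  ],
)

```text
t: 5.4
position: [0.5241, -0.017, 0.2549]
orientation: [-0.0, 0.98, -0.009, 0.196]
ft_force: [0.1, 0.7, 1.4]
finger_gap: 0.0853
gripper_force: 0.0
```

```bash
python3 go.py .587,-.0204,.088,0
```

```text
t 5.4 pos [ 0.5241 -0.017   0.2549] q [-0.193 -0.374 -0.32   1.233  0.058 -0.182] ft [0.1 0.7 1.4]
xyz axes [[-0.9228, -0.0039, -0.3853], [0.0029, 0.9999, -0.017], [0.3853, -0.0168, -0.9226]] tilt 0.3959
.587,-.0204,.088,0 -> [  6.3  -0.4 178.3]
```

move_arm(
  steps=[
    {"translation": [6,0,35],"turn": 0},
    {"translation": [6,0,70],"turn": 0},
    {"translation": [6,0,105],"turn": 0},
    {"translation": [6,0,135],"turn": 0},
    {"translation": [6,0,160],"turn": 0},
    {"translation": [6,0,174],"turn": 0},
    {"translation": [6,0,178],"turn": 0},
    {"translation": [6,0,178],"turn": 0},
  ],
)

```text
t: 6.07
position: [0.5902, -0.0205, 0.0913]
orientation: [-0.0, 0.98, -0.009, 0.199]
ft_force: [0.1, 0.7, 1.0]
finger_gap: 0.0851
gripper_force: 0.0
```

move_arm(
  steps=[
    {"translation": [0,0,0],"turn": 0},
    {"translation": [0,0,0],"turn": 0},
    {"translation": [0,0,0],"turn": 0},
    {"translation": [0,0,0],"turn": 0},
    {"translation": [0,0,0],"turn": 0},
    {"translation": [0,0,0],"turn": 0},
  ],
  jaw=0,
  force=45,
)

```text
t: 6.57
position: [0.5887, -0.0197, 0.0905]
orientation: [-0.001, 0.98, -0.008, 0.199]
ft_force: [-1.1, 0.9, 6.8]
finger_gap: 0.056
gripper_force: 46.5
```

```bash
python3 go.py .43,.302,.24,0 .43,.302,.10,0 .43,.302,.095,0
```

```text
t 6.57 pos [ 0.5887 -0.0197  0.0905] q [-0.173 -0.159 -0.48   0.853  0.051 -0.164] ft [-1.1  0.9  6.8]
xyz axes [[-0.9211, -0.0045, -0.3894], [0.0022, 0.9999, -0.0166], [0.3894, -0.0162, -0.9209]] tilt 0.4004
.43,.302,.24,0 -> [  86.6  318.8 -204.7]
.43,.302,.10,0 -> [141.1 321.2 -75.7]
.43,.302,.095,0 -> [143.  321.2 -71.1]
```

move_arm(
  steps=[
    {"translation": [0,0,-12],"turn": 0},
    {"translation": [0,0,-35],"turn": 0},
    {"translation": [0,0,-65],"turn": 0},
    {"translation": [0,0,-95],"turn": 0},
    {"translation": [0,0,-125],"turn": 0},
    {"translation": [0,0,-155],"turn": 0},
    {"translation": [0,20,-180],"turn": 0},
    {"translation": [10,45,-200],"turn": 0},
    {"translation": [20,78,-205],"turn": 0},
    {"translation": [30,112,-205],"turn": 0},
    {"translation": [40,146,-205],"turn": 0},
    {"translation": [50,180,-205],"turn": 0},
  ],
)

```text
t: 7.57
position: [0.4608, 0.1643, 0.2536]
orientation: [0.0, 0.981, -0.008, 0.195]
ft_force: [0.8, 0.1, -3.0]
finger_gap: 0.0555
gripper_force: 48.7
```

move_arm(
  steps=[
    {"translation": [10,33,0],"turn": 0},
    {"translation": [20,66,0],"turn": 0},
    {"translation": [28,95,0],"turn": 0},
    {"translation": [34,120,0],"turn": 0},
    {"translation": [37,135,0],"turn": 0},
    {"translation": [37,139,0],"turn": 0},
    {"translation": [37,139,0],"turn": 0},
    {"translation": [37,139,0],"turn": 0},
  ],
)

```text
t: 8.23
position: [0.4281, 0.3015, 0.2367]
orientation: [-0.0, 0.981, -0.009, 0.195]
ft_force: [-0.1, 0.2, -2.2]
finger_gap: 0.0557
gripper_force: 48.8
```

```bash
python3 - <<'E'
from plant import env
import cv2,numpy as np
p,d=env.capture("scene"); cv2.imwrite("pics/s2.png",cv2.resize(cv2.cvtColor(p[60:260,130:400],cv2.COLOR_RGB2BGR),None,fx=2.5,fy=2.5))
E
python3 go.py .43,.302,.11,0 .43,.302,.096,0
```

```text
t 8.28 pos [0.4283 0.3012 0.2369] q [ 0.62  -0.275 -0.275  1.256 -0.239  0.582] ft [ 0.1  0.1 -2.2]
xyz axes [[-0.924, -0.003, -0.3824], [0.0039, 0.9998, -0.0173], [0.3824, -0.0175, -0.9238]] tilt 0.3929
.43,.302,.11,0 -> [ 47.    3.  117.9]
.43,.302,.096,0 -> [ 52.3   3.2 130.8]
```

View pics/s2.png

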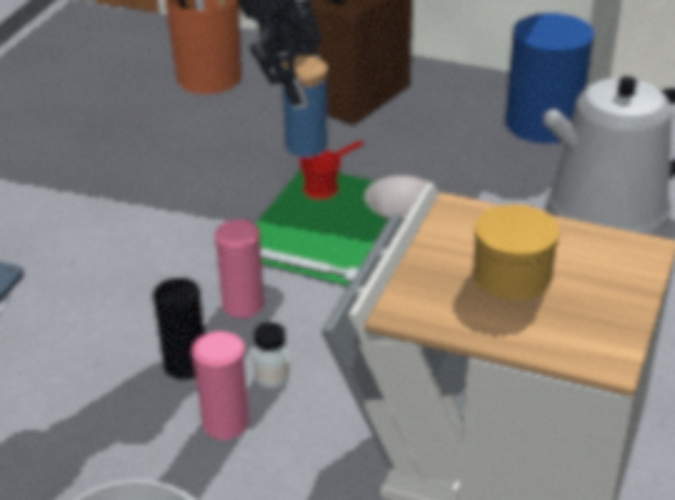

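The canister hangs upright in the jaws at crop (305,110), above the mat; the jar and the look-alikes are unmoved. Lowering it now.

move_arm(
  steps=[
    {"translation": [12,1,30],"turn": 0},
    {"translation": [24,2,60],"turn": 0},
    {"translation": [36,2,88],"turn": 0},
    {"translation": [43,3,107],"turn": 0},
    {"translation": [48,3,120],"turn": 0},
    {"translation": [50,3,126],"turn": 0},
    {"translation": [51,3,129],"turn": 0},
    {"translation": [52,3,131],"turn": 0},
    {"translation": [52,3,131],"turn": 0},
  ],
)

```text
t: 9.03
position: [0.4312, 0.3028, 0.0971]
orientation: [0.0, 0.981, -0.008, 0.196]
ft_force: [-0.2, 0.1, -2.1]
finger_gap: 0.0557
gripper_force: 48.8
```

```bash
python3 go.py .43,.302,.0955,0
```

```text
t 9.03 pos [0.4312 0.3028 0.0971] q [ 0.619 -0.231 -0.519  0.965 -0.238  0.581] ft [-0.2  0.1 -2.1]
xyz axes [[-0.9233, -0.0025, -0.384], [0.0038, 0.9999, -0.0155], [0.384, -0.0158, -0.9232]] tilt 0.3945
.43,.302,.0955,0 -> [ 1.7 -0.8  1.1]
```

move_arm(
  steps=[
    {"translation": [0.4,0,0.9],"turn": 0},
    {"translation": [0.8,0,1.8],"turn": 0},
    {"translation": [0.8,0,1.8],"turn": 0},
  ],
)

```text
t: 9.28
position: [0.4313, 0.3034, 0.0956]
orientation: [-0.0, 0.981, -0.008, 0.196]
ft_force: [-0.2, 0.5, 0.1]
finger_gap: 0.056
gripper_force: 48.8
```

move_arm(
  steps=[
    {"translation": [0.3,0,0.8],"turn": 0},
    {"translation": [0.3,0,0.8],"turn": 0},
  ],
)

```text
t: 9.45
position: [0.4317, 0.3035, 0.0956]
orientation: [-0.0, 0.98, -0.008, 0.197]
ft_force: [-1.5, -1.3, 5.1]
finger_gap: 0.0558
gripper_force: 48.5
```

move_arm(
  steps=[
    {"translation": [0,0,0],"turn": 0},
    {"translation": [0,0,0],"turn": 0},
    {"translation": [0,0,0],"turn": 0},
    {"translation": [0,0,0],"turn": 0},
    {"translation": [0,0,-10],"turn": 0},
    {"translation": [0,0,-30],"turn": 0},
    {"translation": [0,0,-60],"turn": 0},
    {"translation": [0,0,-95],"turn": 0},
    {"translation": [0,0,-130],"turn": 0},
    {"translation": [0,0,-165],"turn": 0},
    {"translation": [0,0,-190],"turn": 0},
    {"translation": [0,0,-190],"turn": 0},
  ],
  jaw=1,
)

```text
t: 10.45
position: [0.3584, 0.3079, 0.2771]
orientation: [-0.0, 0.98, -0.004, 0.2]
ft_force: [0.5, -0.1, 2.1]
finger_gap: 0.0854
gripper_force: 0.0
```

```bash
python3 - <<'E'
from plant import env
from h import *
p,d=env.capture("scene");c=env.camera_params("scene");P=cloud(d,c['mtx'],c['T'])
cv2.imwrite("pics/s3.png",cv2.resize(cv2.cvtColor(p[60:260,130:400],cv2.COLOR_RGB2BGR),None,fx=2.5,fy=2.5))
p,d=env.capture("top");c=env.camera_params("top");P=cloud(d,c['mtx'],c['T'])
m=(abs(P[...,0]-.43)<.06)&(abs(P[...,1]-.302)<.06)&(abs(P[...,2]-.125)<.012);q=P[m]
if len(q)>5:print(len(q),cv2.minEnclosingCircle((q[:,:2]*1000).astype(np.float32)),np.median(q[:,2]))
E
python3 go.py .616,-.0005,.213,.10
```

```text
280 ((431.54840087890625, 302.7181701660156), 29.066068649291992) 0.12513080397034826
t 10.55 pos [0.3578 0.3066 0.271 ] q [ 0.737 -0.379 -0.284  1.375 -0.272  0.696] ft [-1.3  0.2 -0.4]
xyz axes [[-0.9228, -0.0033, -0.3853], [0.0022, 0.9999, -0.0137], [0.3853, -0.0135, -0.9227]] tilt 0.3958
.616,-.0005,.213,.10 -> [-214.9 -305.7   57.1]
```

View pics/s3.png

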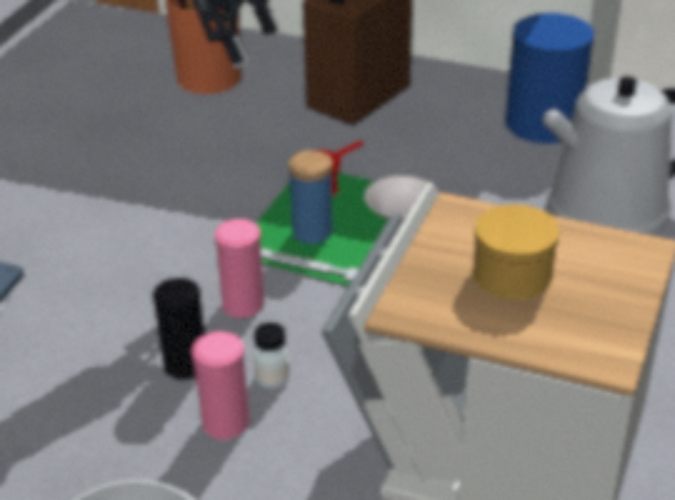

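The canister stands upright on the mat at crop (312,200), clear of the cup, dish and fork. Next I turn the hand over the front's edge.

move_arm(
  steps=[
    {"translation": [-10,-15,5],"turn": 0.11},
    {"translation": [-30,-45,10],"turn": 0.23},
    {"translation": [-50,-75,15],"turn": 0.35},
    {"translation": [-72,-105,20],"turn": 0.47},
    {"translation": [-94,-135,25],"turn": 0.59},
    {"translation": [-116,-165,30],"turn": 0.71},
    {"translation": [-138,-195,35],"turn": 0.83},
    {"translation": [-160,-225,40],"turn": 0.95},
    {"translation": [-180,-255,45],"turn": 1.07},
    {"translation": [-198,-280,50],"turn": 1.19},
    {"translation": [-210,-298,55],"turn": 1.31},
    {"translation": [-215,-306,57],"turn": 1.42},
  ],
  jaw=0.235,
)

```text
t: 11.55
position: [0.5778, -0.0037, 0.3002]
orientation: [0.643, 0.741, 0.119, 0.152]
ft_force: [-0.7, -0.5, 0.0]
finger_gap: 0.0198
gripper_force: 0.0
```

move_arm(
  steps=[
    {"translation": [0,0,0],"turn": 0.1},
    {"translation": [0,0,0],"turn": 0.167},
    {"translation": [0,0,0],"turn": 0.167},
    {"translation": [0,0,0],"turn": 0.167},
    {"translation": [0,0,0],"turn": 0.167},
  ],
)

```text
t: 11.97
position: [0.5767, -0.0002, 0.3019]
orientation: [0.699, 0.689, 0.132, 0.142]
ft_force: [-0.7, -0.4, 0.7]
finger_gap: 0.0198
gripper_force: 0.0
```

```bash
python3 - <<'E'
from plant import env
import cv2,numpy as np
c=env.camera_params("wrist");p,d=env.capture("wrist"); cv2.imwrite("pics/w4.png",cv2.cvtColor(p,cv2.COLOR_RGB2BGR)); np.savez("w4.npz",p=p,d=d,**c)
E
python3 go.py .616,-.0005,.213,0
```

```text
t 12.02 pos [ 5.768e-01 -2.000e-04  3.023e-01] q [-0.135 -0.216 -0.102  1.295  0.035  1.458] ft [ 0.3 -0.2  1.1]
xyz axes [[0.0167, 0.9998, -0.0107], [0.9243, -0.0114, 0.3814], [0.3812, -0.0163, -0.9244]] tilt 0.3915
.616,-.0005,.213,0 -> [ 1.3  2.1 97.5]
```

View pics/w4.png

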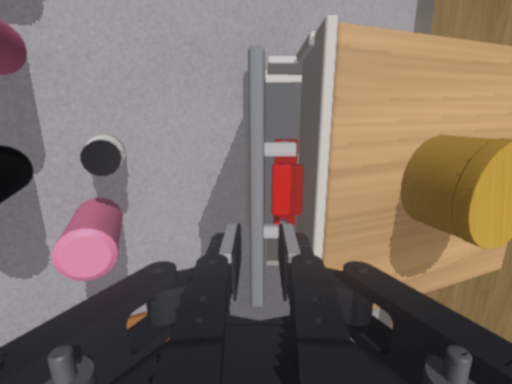

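The fingers straddle the grey panel edge (column 257, tips at about (232,235) and (290,235)). The red pad is at (287,190) between the keeper arms at rows 148 and 230.

```bash
python3 - <<'E'
from h import *
from plant import env
s=env.state();M=R.from_quat(s['orientation']).as_matrix()
p,d,P=load('w4.npz');Q=(P-s['position'])@M*1000
hsv=cv2.cvtColor(p,cv2.COLOR_RGB2HSV).astype(int);H,S=hsv[...,0],hsv[...,1]
for r in (80,120,160,190,215):
    print(r,[(c,*np.round(Q[r,c]).astype(int).tolist(),int(p[r,c,1])) for c in range(244,272,2)])
v,u=np.mgrid[:384,:512]
m=(S>150)&((H<8)|(H>172))&(v>165)&(v<215)&(u>270)&(u<310);m=cv2.erode(m.astype(np.uint8),np.ones((3,3)))>0
q=Q[m];print('pad tool',np.median(q,0),np.percentile(q,[2,98],0).round(1).tolist(),'world',np.median(P[m],0))
for r in (235,250):print(r,[(c,*np.round(Q[r,c]).astype(int).tolist()) for c in range(222,304,4)])
E
```

```text
80 [(244, 110, -23, 316, 108), (246, 109, -19, 304, 107), (248, 87, -9, 97, 98), (250, 87, -7, 93, 117), (252, 87, -6, 93, 135), (254, 87, -4, 93, 137), (256, 87, -3, 94, 138), (258, 87, -1, 93, 140), (260, 87, 0, 93, 139), (262, 87, 2, 94, 129), (264, 87, 3, 96, 113), (266, 109, 9, 305, 185), (268, 110, 12, 308, 193), (270, 110, 15, 310, 193)]
120 [(244, 54, -23, 314, 110), (246, 54, -20, 307, 105), (248, 55, -17, 300, 98), (250, 59, -7, 95, 112), (252, 59, -6, 94, 132), (254, 59, -4, 93, 135), (256, 59, -3, 94, 137), (258, 59, -1, 93, 138), (260, 59, 0, 94, 139), (262, 59, 2, 94, 127), (264, 59, 3, 97, 95), (266, 55, 8, 271, 102), (268, 55, 11, 271, 104), (270, 55, 14, 271, 105)]
160 [(244, -6, -24, 316, 110), (246, -5, -21, 309, 103), (248, -4, -17, 300, 98), (250, 29, -8, 96, 106), (252, 29, -6, 95, 129), (254, 29, -4, 94, 135), (256, 29, -3, 93, 136), (258, 29, -1, 94, 137), (260, 29, 0, 94, 138), (262, 29, 2, 95, 126), (264, 26, 4, 109, 90), (266, 1, 9, 271, 101), (268, 1, 12, 273, 102), (270, 1, 14, 271, 102)]
190 [(244, -54, -25, 316, 106), (246, -53, -21, 310, 101), (248, -5
[... 848 characters left out ...]
-23, 318), (250, -35, -8, 96), (254, -34, -5, 95), (258, -34, -1, 95), (262, -35, 2, 96), (266, -36, 5, 100), (270, -36, 9, 99), (274, -36, 12, 99), (278, -36, 16, 99), (282, 9, 10, -3), (286, 8, 12, -1), (290, 9, 14, -2), (294, 9, 16, -2), (298, 5, 19, 6), (302, 5, 21, 6)]
250 [(222, 8, -16, -17), (226, 9, -14, -18), (230, 9, -12, -17), (234, 9, -11, -17), (238, 2, -10, -4), (242, -159, -30, 316), (246, -160, -23, 318), (250, -49, -8, 97), (254, -48, -5, 96), (258, -48, -1, 95), (262, -48, 2, 95), (266, -167, 11, 332), (270, -106, 13, 211), (274, -106, 19, 211), (278, -8, 10, 17), (282, 4, 10, -9), (286, 9, 11, -18), (290, 8, 13, -17), (294, 9, 14, -18), (298, 9, 16, -18), (302, 4, 19, -9)]
```

move_arm(
  steps=[
    {"translation": [3,-1,20],"turn": 0},
    {"translation": [3,-1,40],"turn": 0},
    {"translation": [3,-1,55],"turn": 0},
    {"translation": [3,-1,63],"turn": 0},
    {"translation": [3,-1,65],"turn": 0},
    {"translation": [3,-1,65],"turn": 0},
    {"translation": [3,-1,65],"turn": 0},
  ],
)

```text
t: 12.6
position: [0.6015, 0.0018, 0.2439]
orientation: [0.699, 0.688, 0.134, 0.143]
ft_force: [-0.4, -1.3, 0.8]
finger_gap: 0.0199
gripper_force: 0.0
```

```bash
cat > rim.py <<'E'
from h import *
from plant import env
import sys
s=env.state();M=R.from_quat(s['orientation']).as_matrix();c=env.camera_params("wrist")
p,d=env.capture("wrist");cv2.imwrite(f"pics/{sys.argv[1]}.png",cv2.cvtColor(p,cv2.COLOR_RGB2BGR))
P=cloud(d,c['mtx'],c['T']);Q=(P-s['position'])@M*1000
zr=float(sys.argv[2])
m=(abs(Q[...,2]-zr)<6)&(abs(Q[...,1])<25)
for x in range(-60,100,20):
    q=Q[m&(abs(Q[...,0]-x)<10)&(abs(Q[...,1]+2)<10)]
    if len(q)>10:print(x,len(q),'y',np.percentile(q[:,1],[3,50,97]).round(1),'z',np.percentile(q[:,2],[10,50]).round(1))
hsv=cv2.cvtColor(p,cv2.COLOR_RGB2HSV).astype(int);H,S=hsv[...,0],hsv[...,1]
m=(S>150)&((H<8)|(H>172))&(Q[...,2]<zr+25)&(abs(Q[...,0])<60)&(abs(Q[...,1])<50)
q=Q[m];print('pad',len(q),np.percentile(q,[3,50,97],0).round(1).tolist())
E
python3 rim.py w5 30; python3 go.py
```

```text
-60 377 y [-8.6 -2.7  2.5] z [31.3 32.2]
-40 615 y [-8.9 -2.   6.9] z [31.2 32.1]
-20 561 y [-8.7 -3.1  2.3] z [30.8 31.7]
0 625 y [-9.  -3.1  2.3] z [30.6 31.5]
20 692 y [-8.8 -3.   2.2] z [30.3 31.2]
40 927 y [-8.9 -2.3  7.2] z [30.2 31.2]
60 868 y [-8.8 -3.3  2.6] z [29.8 30.8]
80 952 y [-8.9 -3.2  2.5] z [29.5 30.5]
pad 1942 [[-14.7, 10.0, 38.7], [7.1, 22.5, 40.1], [20.9, 33.8, 41.7]]
t 12.65 pos [0.6017 0.0017 0.2445] q [-0.124 -0.17  -0.179  1.167  0.031  1.468] ft [ 0.4 -0.2  0.7]
xyz axes [[0.0177, 0.9998, -0.0107], [0.9229, -0.0122, 0.385], [0.3847, -0.0167, -0.9229]] tilt 0.3953
```

move_arm(
  steps=[
    {"translation": [-1,-2,0],"turn": 0},
    {"translation": [-1,-2,8],"turn": 0},
    {"translation": [-1,-2,16],"turn": 0},
    {"translation": [-1,-2,18],"turn": 0},
    {"translation": [-1,-2,18],"turn": 0},
    {"translation": [-1,-2,18],"turn": 0},
  ],
)

```text
t: 13.15
position: [0.6059, 0.0004, 0.2245]
orientation: [0.699, 0.688, 0.133, 0.142]
ft_force: [0.4, -0.2, 0.0]
finger_gap: 0.0201
gripper_force: 0.0
```

```bash
python3 rim.py w6 13; python3 go.py
```

```text
-40 680 y [-5.7  0.5  7.3] z [11.5 12.4]
-20 724 y [-5.5  0.2  6. ] z [11.2 12.1]
0 844 y [-9.9 -0.6  5.7] z [10.8 11.7]
20 880 y [-5.6 -0.1  5.6] z [10.7 11.5]
40 1056 y [-5.4  0.4  7.4] z [10.4 11.4]
60 1113 y [-5.7 -0.   5.6] z [10.1 11.1]
80 1258 y [-5.5 -0.   5.8] z [ 9.9 10.9]
pad 2200 [[-12.0, 13.9, 18.9], [10.0, 27.9, 20.3], [22.1, 37.3, 22.2]]
t 13.2 pos [6.061e-01 4.000e-04 2.251e-01] q [-0.126 -0.156 -0.205  1.131  0.032  1.467] ft [-0.7  0.3  0.6]
xyz axes [[0.0179, 0.9998, -0.0103], [0.924, -0.0126, 0.3822], [0.382, -0.0164, -0.924]] tilt 0.3924
```

View pics/w6.png

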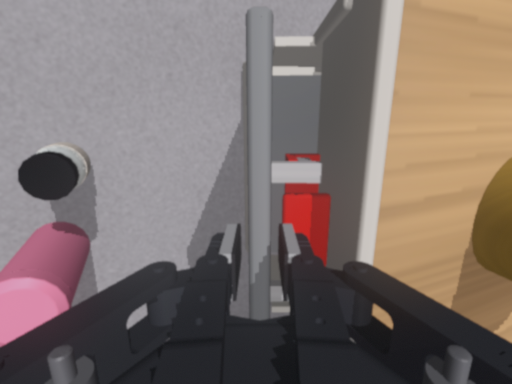

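Panel edge centred between the fingers at (258,230), with the right finger above the red pad at (305,230). Pressing now.

move_arm(
  steps=[
    {"translation": [0,1,2],"turn": 0},
    {"translation": [0,1,4],"turn": 0},
    {"translation": [0,1,6],"turn": 0},
    {"translation": [0,1,8],"turn": 0},
    {"translation": [0,1,8],"turn": 0},
  ],
)

```text
t: 13.62
position: [0.6105, 0.0003, 0.2196]
orientation: [0.699, 0.688, 0.134, 0.143]
ft_force: [-2.6, -0.0, 4.4]
finger_gap: 0.0201
gripper_force: 2.0
```

```bash
python3 go.py
```

```text
t 13.62 pos [6.105e-01 3.000e-04 2.196e-01] q [-0.125 -0.146 -0.208  1.116  0.031  1.468] ft [-2.6 -0.   4.4]
xyz axes [[0.0179, 0.9998, -0.0106], [0.9232, -0.0125, 0.3841], [0.3838, -0.0166, -0.9233]] tilt 0.3943
```

move_arm(
  steps=[
    {"translation": [0,0,2],"turn": 0},
    {"translation": [0,0,4],"turn": 0},
    {"translation": [0,0,6],"turn": 0},
    {"translation": [0,0,8],"turn": 0},
    {"translation": [0,0,10],"turn": 0},
    {"translation": [0,0,11],"turn": 0},
    {"translation": [0,0,11],"turn": 0},
  ],
)

```text
t: 14.2
position: [0.6134, 0.0002, 0.2097]
orientation: [0.699, 0.688, 0.133, 0.143]
ft_force: [-10.4, 1.1, 8.0]
finger_gap: 0.0202
gripper_force: 7.0
```

```bash
python3 rim.py w7 -7; python3 go.py
```

```text
-40 279 y [-9.6 -1.5  7.1] z [-5.  -3.9]
-20 875 y [-9.5 -3.9  1.9] z [-5.3 -4.4]
0 1092 y [-10.6  -4.7   1.8] z [-5.9 -4.7]
20 1096 y [-9.5 -4.   1.7] z [-5.8 -4.9]
40 1505 y [-9.4 -2.6  7.1] z [-6.  -4.9]
60 1417 y [-9.6 -4.1  1.6] z [-6.4 -5.4]
80 1655 y [-9.6 -3.9  1.6] z [-6.6 -5.6]
pad 2040 [[-9.9, 13.0, 15.1], [10.6, 27.4, 16.4], [21.6, 36.2, 17.6]]
t 14.25 pos [6.134e-01 2.000e-04 2.097e-01] q [-0.124 -0.136 -0.217  1.098  0.031  1.469] ft [-10.1   0.5   8.3]
xyz axes [[0.0179, 0.9998, -0.0106], [0.924, -0.0125, 0.3821], [0.3819, -0.0167, -0.9241]] tilt 0.3922
```

The front is free and rests on the front finger (about 7 N). I ease it out at constant tilt; its own drive keeps it against the finger, and the rear finger cages it from behind.

move_arm(
  steps=[
    {"translation": [0,-1,0],"turn": 0},
    {"translation": [0,-3,0],"turn": 0},
    {"translation": [0,-5,0],"turn": 0},
    {"translation": [0,-7,0],"turn": 0},
    {"translation": [0,-9,0],"turn": 0},
    {"translation": [0,-11,0.2],"turn": 0},
    {"translation": [0,-13,0.3],"turn": 0},
    {"translation": [0,-15,0.4],"turn": 0},
    {"translation": [0,-17,0.5],"turn": 0},
    {"translation": [0,-19,0.6],"turn": 0},
    {"translation": [0,-20,0.7],"turn": 0},
    {"translation": [0,-20,0.7],"turn": 0},
  ],
)

```text
t: 15.25
position: [0.5914, 0.0005, 0.1957]
orientation: [0.7, 0.689, 0.129, 0.139]
ft_force: [-10.2, -0.6, 0.6]
finger_gap: 0.0199
gripper_force: 4.5
```

```bash
python3 rim.py w8 -4; python3 go.py
```

```text
-40 300 y [-9.   1.9  7.6] z [-6.9 -4.8]
-20 986 y [-9.2 -2.9  4.5] z [-7.4 -6.4]
0 1152 y [-10.5  -3.7   2.8] z [-7.7 -6.6]
20 1209 y [-9.2 -3.1  2.8] z [-7.8 -6.8]
40 1654 y [-9.1 -1.7  7.1] z [-8.  -6.8]
60 1585 y [-9.2 -3.2  2.9] z [-8.4 -7.2]
80 1833 y [-9.3 -3.1  2.8] z [-8.7 -7.5]
pad 2632 [[-8.1, 37.0, -2.7], [13.0, 42.3, -0.8], [39.8, 49.5, 20.8]]
t 15.3 pos [5.916e-01 5.000e-04 1.958e-01] q [-0.128 -0.181 -0.281  1.091  0.031  1.465] ft [-11.    0.5   1.4]
xyz axes [[0.0183, 0.9998, -0.0103], [0.9282, -0.0132, 0.3717], [0.3715, -0.0164, -0.9283]] tilt 0.381
```

View pics/w8.png

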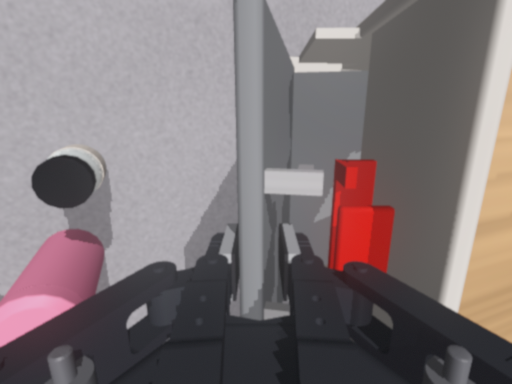

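The front is partly out, resting against the left finger at (235,240). The hook has sprung up behind it at (360,230). Continuing.

move_arm(
  steps=[
    {"translation": [0,-2,0],"turn": 0},
    {"translation": [0,-4,0],"turn": 0},
    {"translation": [0,-6,0],"turn": 0},
    {"translation": [0,-8,0],"turn": 0},
    {"translation": [0,-10,0],"turn": 0},
    {"translation": [0,-12,0],"turn": 0},
    {"translation": [0,-14,0],"turn": 0},
    {"translation": [0,-16,0],"turn": 0},
    {"translation": [0,-18,0],"turn": 0},
    {"translation": [0,-20,0],"turn": 0},
    {"translation": [0,-22,0],"turn": 0},
    {"translation": [0,-22,0],"turn": 0},
  ],
)

```text
t: 16.3
position: [0.5753, 0.0007, 0.1913]
orientation: [0.699, 0.688, 0.133, 0.142]
ft_force: [-4.8, 0.7, -6.8]
finger_gap: 0.0204
gripper_force: 3.5
```

```bash
python3 rim.py w9 -2; python3 go.py
```

```text
-40 501 y [-8.8 -0.   7.3] z [-1.6 -0.1]
-20 878 y [-9.1 -3.   3.1] z [-2.  -0.9]
0 1085 y [-10.5  -3.8   2.7] z [-2.5 -1.1]
20 1084 y [-8.9 -3.2  2.8] z [-2.4 -1.3]
40 1484 y [-8.9 -1.8  7.1] z [-2.6 -1.3]
60 1405 y [-9.  -3.   2.6] z [-3.  -1.7]
80 1635 y [-9.  -3.2  2.9] z [-3.2 -2. ]
pad 70 [[-2.6, 38.1, -44.9], [9.9, 43.8, -37.5], [10.5, 48.3, -28.9]]
t 16.35 pos [0.5755 0.0007 0.1915] q [-0.133 -0.235 -0.339  1.076  0.035  1.46 ] ft [-4.7  0.4 -7.3]
xyz axes [[0.0178, 0.9998, -0.0103], [0.9239, -0.0125, 0.3824], [0.3822, -0.0163, -0.9239]] tilt 0.3926
```

move_arm(
  steps=[
    {"translation": [0,-2,0],"turn": 0},
    {"translation": [0,-4,0],"turn": 0},
    {"translation": [0,-6,0],"turn": 0},
    {"translation": [0,-8,0.5],"turn": 0},
    {"translation": [0,-10,1],"turn": 0},
    {"translation": [0,-12,1.5],"turn": 0},
    {"translation": [0,-14,2],"turn": 0},
    {"translation": [0,-16,2],"turn": 0},
    {"translation": [0,-18,2],"turn": 0},
    {"translation": [0,-20,2],"turn": 0},
    {"translation": [0,-21,2],"turn": 0},
    {"translation": [0,-21,2],"turn": 0},
  ],
)

```text
t: 17.35
position: [0.5583, 0.0007, 0.1833]
orientation: [0.699, 0.688, 0.134, 0.144]
ft_force: [-2.1, -0.2, -4.2]
finger_gap: 0.0201
gripper_force: 2.1
```

```bash
python3 rim.py w10 2; python3 go.py
```

```text
-40 610 y [-8.5 -0.6  7.4] z [3.1 4.4]
-20 849 y [-8.9 -2.6  4. ] z [2.7 4. ]
0 1005 y [-10.4  -3.5   3. ] z [2.1 3.6]
20 1010 y [-8.6 -2.8  2.9] z [2.1 3.4]
40 1391 y [-8.6 -1.4  7.3] z [1.9 3.4]
60 1322 y [-8.7 -2.7  3.1] z [1.6 3. ]
80 1506 y [-8.7 -2.6  3.4] z [1.3 2.8]
pad 34 [[9.3, 44.6, -47.8], [9.9, 47.5, -43.5], [10.7, 49.4, -38.0]]
t 17.4 pos [0.5583 0.0007 0.1833] q [-0.139 -0.285 -0.396  1.065  0.037  1.455] ft [-2.8 -0.5 -3.2]
xyz axes [[0.0179, 0.9998, -0.0107], [0.9225, -0.0124, 0.3859], [0.3857, -0.0168, -0.9225]] tilt 0.3963
```

move_arm(
  steps=[
    {"translation": [0,-1.5,0],"turn": 0},
    {"translation": [0,-3,0],"turn": 0},
    {"translation": [0,-4.5,0],"turn": 0},
    {"translation": [0,-4.5,0],"turn": 0},
  ],
)

```text
t: 17.73
position: [0.5546, 0.0007, 0.1823]
orientation: [0.699, 0.688, 0.135, 0.145]
ft_force: [-0.5, 0.3, -0.3]
finger_gap: 0.0203
gripper_force: 0.0
```

```bash
python3 rim.py w11 4; python3 go.py
```

```text
-40 533 y [-5.4  1.   7.4] z [3.6 5. ]
-20 839 y [-5.3  1.   7. ] z [3.2 4.6]
0 1028 y [-10.5   0.4   7.1] z [2.8 4.3]
20 1040 y [-5.3  0.9  6.9] z [2.7 4. ]
40 1221 y [-5.2  1.3  7.5] z [2.4 3.9]
60 1354 y [-5.3  0.8  7.2] z [2.2 3.7]
80 1539 y [-5.2  0.8  7.2] z [2.  3.4]
pad 20 [[9.0, 46.0, -48.3], [10.1, 48.4, -45.0], [10.3, 49.6, -39.0]]
t 17.78 pos [0.5544 0.0007 0.1819] q [-0.14  -0.296 -0.408  1.064  0.037  1.454] ft [ 0.3  0.3 -0.3]
xyz axes [[0.0179, 0.9998, -0.0108], [0.9222, -0.0123, 0.3865], [0.3863, -0.0169, -0.9222]] tilt 0.397
```

move_arm(
  steps=[
    {"translation": [0,0,0],"turn": 0},
    {"translation": [0,0,0],"turn": 0},
    {"translation": [0,0,0],"turn": 0},
    {"translation": [0,0,-8],"turn": 0},
    {"translation": [0,0,-22],"turn": 0},
    {"translation": [0,0,-45],"turn": 0},
    {"translation": [0,0,-75],"turn": 0},
    {"translation": [0,0,-105],"turn": 0},
    {"translation": [0,0,-130],"turn": 0},
    {"translation": [0,0,-145],"turn": 0},
    {"translation": [0,0,-150],"turn": 0},
    {"translation": [0,0,-150],"turn": 0},
  ],
  jaw=0.45,
)

```text
t: 18.78
position: [0.4962, 0.0033, 0.3213]
orientation: [0.699, 0.688, 0.134, 0.145]
ft_force: [0.1, -0.6, 0.6]
finger_gap: 0.0388
gripper_force: 0.0
```

```bash
python3 rim.py w12 140; python3 go.py; python3 - <<'E'
from plant import env
import cv2
p,d=env.capture("scene"); cv2.imwrite("pics/s12.png",cv2.resize(cv2.cvtColor(p[60:300,130:400],cv2.COLOR_RGB2BGR),None,fx=2.4,fy=2.4))
E
```

```text
t 18.83 pos [0.4959 0.0034 0.3191] q [-0.154 -0.419 -0.222  1.376  0.043  1.441] ft [ 0.4  0.4 -0.6]
xyz axes [[0.0179, 0.9998, -0.0105], [0.9233, -0.0125, 0.3839], [0.3837, -0.0166, -0.9233]] tilt 0.3942Traceback (most recent call last):
  File "rim.py", line 14, in <module>
    q=Q[m];print('pad',len(q),np.percentile(q,[3,50,97],0).round(1).tolist())
                              ~~~~~~~~~~~~~^^^^^^^^^^^^^^^
    return _quantile_unchecked(
        a, q, axis, out, overwrite_input, method, keepdims, weights)
    return _ureduce(a,
                    func=_quantile_ureduce_func,
    ...<5 lines>...
                    overwrite_input=overwrite_input,
                    method=method)
    r = func(a, **kwargs)
    result = _quantile(arr,
                       quantiles=q,
    ...<2 lines>...
                       out=out,
                       weights=wgt)
    slices_having_nans = np.isnan(arr[-1, ...])
                                  ~~~^^^^^^^^^
IndexError: index -1 is out of bounds for axis 0 with size 0
```

View pics/s12.png

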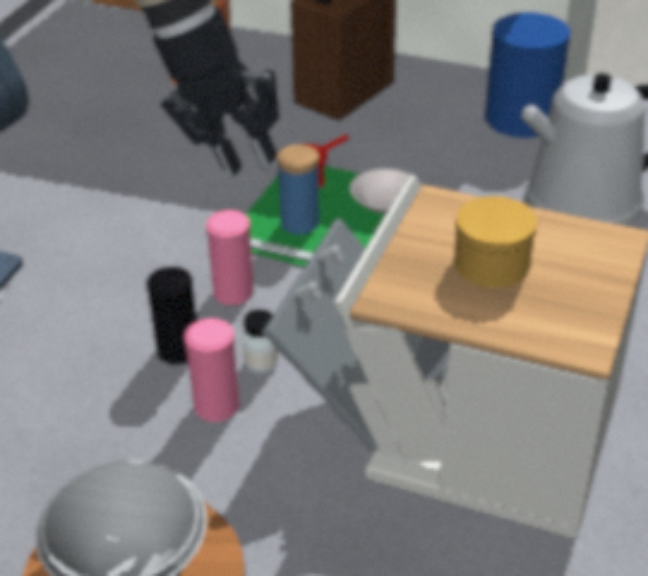

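The front stands fully open at crop (310,310), the canister is upright on the mat at (298,190), and the hand is clear. Everything else is where it was, so I hand the job in.

```bash
python3 -c "
from plant import env
print(env.close_job())"
```

```text
the job is handed in; nothing more can be done
None
```

The blue canister stands upright on the green mat, and the bin's front was unhooked, eased fully open against the front finger and let go; the job was handed in at about 19 s, with no verdict returned.

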